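# Close the sample jar: fit its lid and screw it down snug

### The arm

A 7-joint arm with a two-finger parallel gripper is mounted at the origin on a cart in front of the work surface, level with it; the furniture and walls round the work are solid. World frame = base frame: x ahead of the robot, y to its left, z up, the work surface at z = 0. Lengths are in m, angles in degrees, forces in N, time in s.
With the tool pointing down it reaches from about 0.4 to 0.875 m from the base axis. Payload 19.3 kg.
Tool frame: the origin (TCP) lies on the mounting face of the last link; the fingertips stand 173 mm ahead of it and the grasp point (between the pads) lies 155 mm ahead of it (bot.grip_point_offset is the distance from the TCP to the grasp point, in m); z points along the fingers, y is the line along which they close (so a half turn about z gives the same grasp; the last joint's range is limited). The gripper opens to 85 mm and grips with 20 to 120 N. Pads are 22 mm wide; open, the fingers measure 114 mm over their backs; the gripper's body (76 mm by 85 mm) begins 54 mm behind the grasp point. The pads swing forward as they close: fully open they stand 13 mm farther back than shut.
Start: joints at [59.404, 29.874, -2.08, 91.645, 1.215, 58.505, -6.463], TCP at [0.28, -0.559, 0.405] pointing down, gripper open.
Joint ranges: [-166.77, 166.77], [-17.47, 122.26], [-85.68, 81.53], [9.62, 139.38], [-72.42, 252.41], [9.2, 110.78], [-144.41, 144.41]. Speed limits (degrees/s): [108.29, 108.29, 136.94, 136.94, 172.46, 172.46, 172.46].

### API

Orientations are given as a 3x3 rotation matrix whose columns are the frame's x, y, z axes.
In Python, from station import bot, vision, nets gives the robot as it stands.
- The arm moves only by the tool move_arm, never from a script. Its argument "steps" is a list that holds one entry, the list of rows, each a list of 7 numbers: the turn, a rotation vector about the tool's x, y, z in degrees, then the shift along the tool's x, y, z in cm, then the finger opening in cm, from 0 to 8.54. A call has exactly 10 rows; each row is the pose to reach, as a shift and turn from the pose commanded when the call began, along the tool's axes at that moment; what a row does not reach only later rows make up. A row lasts 1/10 s, in which the tool goes at most 50 mm and 8.59 degrees, less where a joint would pass 70% of its speed; a pose out of reach is approached as far as the arm can. A call with a gripper value outside its range is refused whole. The fingers move at their own pace and stop on an object; "squeeze" is the grip in N (left out, the last holds). Time passes only in rows, so rows that repeat a pose let the fingers close, or fill a call up. It gives the time, the measured TCP pose, the force, the opening and the grip force at its end, in the units of the state.
- bot.sense(): the state, without advancing time (a new reading comes with each control period).
- vision.camera(name): name is "scene" or "top" or "wrist"; returns (picture, depth): 480x640x3 uint8, red, green, blue; 480x640 float32, m along the optical axis (not along the pixel's ray), 0 where there is no reading.
- vision.calibration(name): a dict with "intrinsics" (3x3 intrinsics, pixels), "R" (3x3) and "t" (3): a world point X has camera coordinates R X + t. Camera axes: x right, y down, z forward; pixel columns grow to the right and rows downward; lengths in m; the calibration is good to about 2 mm. A picture is of the moment at which its call begins: read the wrist's pose just before it. calibration takes no time and is no camera call; for the wrist camera it gives the pose at the moment of the call.
- bot.finish_job(): hands the job in; it is judged then, once.
Trained networks look in the newest picture that a camera, given by its name, has taken for a name from the list of things; names that differ only in an ending like _2 or _b are one class to them, and where a whole thing is asked for, a point or a joint stands for the part that bears it (a point fixed in the world has none). Each returns a list of dicts, best first, with "conf" (0 to 1); they miss things now and then, are a little off and sometimes report something else, mostly with a low value. They report only what shows in the picture. A call takes as long as a camera call. They do not tell look-alikes from the thing itself.
- nets.boxes_of(camera, query): "centre" ([column, row] in pixels, amid what is visible of it).
- nets.mark_of(camera, query): "centre" ([column, row] in pixels: a listed point, or the origin of a listed thing).
The state is a dict: "time_s": time; "joint_pos": joint angles; "joint_vel": joint speeds; "joint_torque": joint torques, N m; "tool_pos": TCP position; "ee_rot": TCP orientation; "ft_force": force on the tool from outside, world axes, zero at the start; "torque": the same for the moment, N m; "finger_gap": finger opening in m; "finger_force": force on a finger pad.
Only numpy, scipy, OpenCV 4.12 (cv2) and the standard library are available. Lean on these libraries where they do the work, as an engineer would, in place of code of your own. Each camera call takes 0.05 s, during which the arm holds its last target. There are 200 camera calls.

### The job

Close the glass sample jar held in the bench clamp: take the large lid (not the small one), set it level on the jar's mouth and screw it down clockwise until the rubber ring in the rim grips and the lid is snug, then let go. Stop at snug: overtightening or pressing hard crushes the ring. Leave the small lid, the wax block, the spray bottle and the grit tub where they are.

Things in the scene. Friction and masses are not known exactly. Their poses are not given: they have to be found in the camera images.
- lid: Large black plastic screw lid with ribbed skirt, 62 mm across, 20 mm high, 40 to 85 g, lying open side down on the table; grip it across the skirt. Origin: centre of its open lower edge, z up. It has three lugs inside, 5 mm above the edge, and about 1 mm play on the neck, so it sits a little to one side until tight. Snug: turning torque of 0.25 to 0.5 N m; 0.6 N m and more is overtight.
- jar_mouth (a point): Centre of the rim of the open glass jar, 90 mm above the table, z up. A black rubber ring stands 2 mm proud of the rim and yields 1 mm per 50 N. Lower edge of the lid: 6 to 14 mm below this point when set on loosely, 13.9 mm when it lies on the ring. Drawn down further it squeezes the ring: 0.2 to 0.7 mm is snug, over 1 mm (50 N) crushes it, whether by turning or by pressing.
- jar_neck (a point): Middle of the jar's 45 mm neck, 8 mm below the rim. Three-start thread, down 3.1 mm per radian, clockwise from above, entered at any angle. Its starts lie elsewhere each time, not tied to this frame: 1 to 3.3 rad of turning from setting on to snug. The lid follows the thread, drops 1 to 2 mm on to the ring, turns freely (under 0.1 N m), then torque climbs; snug to overtight is about 0.2 rad.
- jar_clamp: Steel clamp ring (82 mm across, to 34 mm above the table) on a bolted plate 102 x 94 x 8 mm, holding the 68 mm wide jar. Origin: plate's underside, below the mouth. The ring is lined with rubber: the jar twists along by 0.2 rad per N m and springs back, so torque can still be read while standing still. A lid let go does not run back, so it may be gripped anew and turned on.
- small_lid: Like the large lid but 47 mm across and 16 mm high; belongs to another jar and does not fit. Origin: centre of its lower edge. It and the large lid may lie in either place.
- wax_block: Dark red wax block, 38 x 62 x 22 mm, on the table between the lids. Origin: centre of its underside.
- pump_spray: White pump spray bottle, 45 mm wide, 144 mm high, behind the jar to the right. Origin: centre of its foot.
- grit_tub: Paper cup of brown grit, 78 mm wide, 76 mm high, to the right of the jar. Origin: centre of its foot.
Things that resemble listed ones, but are neither listed nor needed, are in the scene too. Of the things that look like the jar_clamp, the larger one is meant.

How it is judged (in metres and radians):
On the way:
1. the large lid sits level over the jar's neck (horizontal distance between lid and jar_mouth below 0.004 m and z of lid in the frame of jar_mouth between -0.022 and -0.004 m and angle between lid's own z axis and vertical below 0.06 rad), for 0.2 s.
At the end, for the whole second after the job is handed in: The large lid is on the jar, level within 0.04 rad, centred within 4 mm and at rest, with its lower edge 14.1 to 14.95 mm below the rim plane: its thread alone holds the rubber ring squeezed by about 0.2 to 1 mm (horizontal distance between lid and jar_mouth below 0.004 m and z of lid in the frame of jar_mouth between -0.01495 and -0.0141 m and angle between lid's own z axis and vertical below 0.04 rad and linear speed of lid below 0.01 m/s); the robot touches nothing.
It fails at once if the ring is squeezed by more than about 1 mm (lid overtightened or pressed hard) (z of lid in the frame of jar_mouth below -0.01495 m and horizontal distance between lid and jar_mouth below 0.02 m).
It fails at once if the small lid, the wax block, the spray bottle or the grit tub is moved by more than 20 mm (distance of any of small_lid, wax_block, pump_spray, grit_tub from where it was at the start of the episode above 0.02 m).
It also fails if it takes over 67 s, if anything falls off the work surface, if the arm or the gripper's body presses on something with over 40 N, if the wrist force passes 120 N, or if a joint passes its speed limit or range.

## Working session

There is one attempt and no reset: what is moved stays moved. The work goes in short steps, Python scripts to look and compute and a tool call to move; the robot and the scene stay as the last step left them, time stands still between calls to the robot, and variables do not carry over. Pictures are saved under pics/ and viewed, at most 10 in all, crops included, and the job is handed in when it is done.

Besides the shell and the picture viewer there is one more tool, called after "Emit:" as a command line: name --argument value ..., lists and objects as JSON in quotes. move_arm: Moves the arm, as the interface text tells. Its arguments: {"type":"object","properties":{"steps":{"type":"array"},"squeeze":{"type":"number"}},"required":["steps"]}

```bash
mkdir -p pics
cat > h.py <<'E'
import numpy as np, cv2
from station import bot, vision, nets
def world(cam, px, depth, cal=None, z=None):
    c=cal or vision.calibration(cam); K,R,t=map(np.array,(c["intrinsics"],c["R"],c["t"]))
    ray=np.linalg.inv(K)@np.array([px[0],px[1],1.]); o=-R.T@t; d=R.T@ray
    if z is not None: return o+d*(z-o[2])/d[2]
    u,v=int(round(px[0])),int(round(px[1])); w=depth[max(0,v-2):v+3,max(0,u-2):u+3]; w=w[w>0]
    return o+d*(np.median(w) if w.size else np.nan)
E
python3 - <<'E'
from h import *
np.set_printoptions(precision=4,suppress=True)
for cam in ("top","scene"):
    im,d=vision.camera(cam); cv2.imwrite(f"pics/{cam}1.png",im[:,:,::-1]); np.save(f"{cam}d.npy",d)
    for q in ("lid","small_lid","jar_mouth","jar_clamp","wax_block","pump_spray","grit_tub"):
        for r in nets.mark_of(cam,q)[:4]:
            print(cam,q,round(r["conf"],2),np.round(r["centre"],1),world(cam,r["centre"],d),world(cam,r["centre"],d,z=.09 if q=="jar_mouth" else 0))
s=bot.sense(); print(s["time_s"],s["tool_pos"],s["ee_rot"],s["ft_force"],s["finger_gap"])
E
```

```text
top lid 0.82 [315.4 291.7] [0.4373 0.3607 0.0208] [0.4391 0.3607 0.    ]
top lid 0.46 [381.6 249. ] [0.5186 0.2282 0.0889] [0.5329 0.2186 0.    ]
top lid 0.28 [432.4 189.3] [0.656  0.1141 0.0411] [0.6667 0.1062 0.    ]
top small_lid 0.89 [423.2 303. ] [0.4161 0.1338 0.0165] [0.4173 0.1309 0.    ]
top jar_mouth 0.68 [165.1 302. ] [0.4135 0.679  0.0065] [0.4076 0.6589 0.09  ]
top jar_mouth 0.67 [387.5 239.4] [0.552  0.2071 0.012 ] [0.5382 0.2163 0.09  ]
top jar_clamp 0.75 [383.5 247.9] [0.5291 0.2188 0.0384] [0.5354 0.2145 0.    ]
top jar_clamp 0.69 [178.  302.4] [0.413  0.6517 0.0062] [0.4134 0.6531 0.    ]
top wax_block 0.7 [368.8 315.4] [0.3888 0.2487 0.0217] [0.3899 0.2469 0.    ]
top pump_spray 0.86 [431.9 185.9] [0.6591 0.1181 0.057 ] [0.6744 0.1071 0.    ]
top grit_tub 0.86 [458.1 215.3] [0.5978 0.0634 0.0513] [0.609  0.0514 0.    ]
scene lid 0.68 [351.4 272. ] [0.4294 0.3799 0.0198] [0.4446 0.3528 0.    ]
scene small_lid 0.47 [404.4 235.1] [0.4141 0.1499 0.0135] [0.4239 0.1263 0.    ]
scene jar_mouth 0.85 [273.9 325.7] [0.4672 0.5989 0.0004] [0.3953 0.6853 0.09  ]
scene jar_clamp 0.87 [345.2 236.5] [0.5198 0.2581 0.0237] [0.5417 0.2204 0.    ]
scene jar_clamp 0.62 [273.6 359.5] [0.3963 0.6877 0.0203] [0.4106 0.6706 0.    ]
scene wax_block 0.6 [395.4 259.8] [0.3766 0.2754 0.0174] [0.3883 0.2485 0.    ]
scene grit_tub 0.88 [348.8 205.9] [0.5415 0.2102 0.0808] [0.6277 0.0605 0.    ]
scene grit_tub 0.54 [322.6 208.1] [0.6719 0.1277 0.0066] [0.6795 0.1161 0.    ]
0.8 [ 0.2796 -0.559   0.4047] [[ 0.8944  0.4473 -0.    ]
 [ 0.4473 -0.8944  0.    ]
 [-0.     -0.0001 -1.    ]] [-0.7453 -0.6111  0.1553] 0.0857333010370482
```

Run:
```python
import cv2
im=cv2.imread("pics/top1.png")[150:350,130:490]; cv2.imwrite("pics/c1.png",cv2.resize(im,None,fx=2.2,fy=2.2,interpolation=cv2.INTER_CUBIC))
```

```text
(no output)
```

View pics/c1.png

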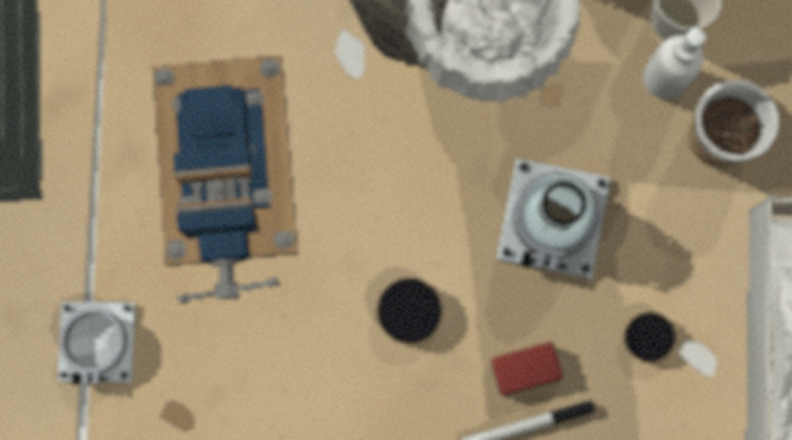

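View pics/scene1.png

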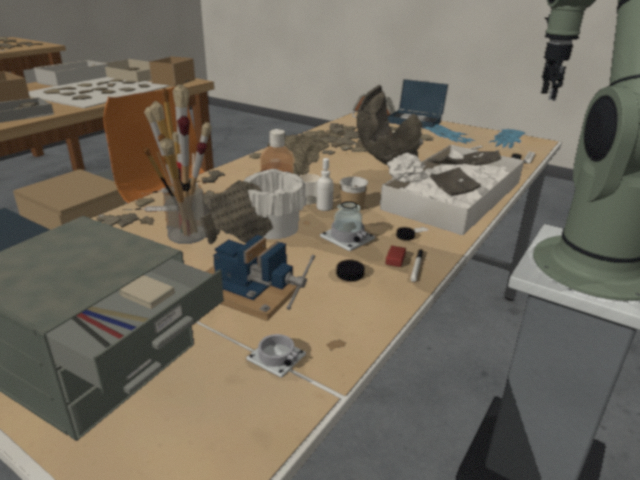

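The top crop shows the large lid at crop (409,311), which is top (316,291), and the small lid at top (425,303), visibly smaller. The wax block lies between them. The jar in its larger clamp is at top (384,248), and the empty smaller clamp at (175,303) is the look-alike. I take the lid at (0.437, 0.361) and the jar at about (0.538, 0.216).

Run:
```python
from h import *
d=np.load("topd.npy"); c=vision.calibration("top"); K,R,t=map(np.array,(c["intrinsics"],c["R"],c["t"]))
v,u=np.mgrid[:480,:640]; P=np.stack([u,v,np.ones_like(u)],-1).reshape(-1,3)@np.linalg.inv(K).T*d.reshape(-1,1)
W=(P-t)@R; W=W[d.ravel()>0]
for y0 in np.arange(-.7,.6,.1):
    print(round(y0,1),[round(float(W[(abs(W[:,0]-x0-.05)<.05)&(abs(W[:,1]-y0-.05)<.05),2].max(initial=-1)),2) for x0 in np.arange(.2,.9,.1)])
```

```text
-0.7 [-0.74, -1.0, -1.0, -1.0, -1.0, -1.0, -1.0]
-0.6 [-0.73, -1.0, -1.0, -1.0, -1.0, -1.0, -1.0]
-0.5 [-0.74, -1.0, -1.0, -1.0, -1.0, -1.0, -1.0]
-0.4 [0.03, 0.05, 0.04, 0.07, 0.03, 0.11, 0.02]
-0.3 [0.08, 0.09, 0.11, 0.22, 0.26, 0.25, 0.17]
-0.2 [0.08, 0.11, 0.12, 0.21, 0.25, 0.25, 0.1]
-0.1 [0.1, 0.09, 0.12, 0.13, 0.01, 0.01, 0.09]
-0.0 [0.08, 0.08, 0.08, 0.08, 0.14, 0.08, 0.11]
0.1 [0.01, 0.02, 0.04, 0.1, 0.15, 0.22, 0.21]
0.2 [0.01, 0.03, 0.06, 0.1, 0.14, 0.15, 0.15]
0.3 [0.01, 0.02, 0.03, 0.01, 0.13, 0.15, 0.36]
0.4 [0.01, 0.01, 0.11, 0.12, 0.03, 0.33, 0.36]
0.5 [0.01, 0.01, 0.1, 0.13, 0.11, 0.33, 0.28]
```

Emit:
move_arm --steps '[[[0,0,0,0,0,-0.1,8.5],[0,0,0,0,0,-0.5,8.5],[0,0,0,0,0,-1,8.5],[0,0,0,0,0,-1.5,8.5],[0,0,0,0,0,-2,8.5],[0,0,-4,0,0,-2.5,8.5],[0,0,-8,0,0,-3,8.5],[0,0,-12,0,0,-3,8.5],[0,0,-16,0,0,-3,8.5],[0,0,-20,0,0,-3,8.5]]]' --squeeze 40

```text
time_s: 1.8
tool_pos: [0.2796, -0.559, 0.4351]
ee_rot: [[0.685, 0.728, 0.0], [0.728, -0.685, -0.0], [-0.0, 0.0, -1.0]]
ft_force: [0.2, 0.4, -0.4]
finger_gap: 0.0853
finger_force: 0.0
```

Emit:
move_arm --steps '[[[0,0,-6,4.6,-1.75,0,8.5],[0,0,-12,9.2,-3.5,0,8.5],[0,0,-18,13.8,-5.25,0,8.5],[0,0,-24,18.4,-7,0,8.5],[0,0,-30,23,-8.75,0,8.5],[0,0,-36,27.6,-10.5,0,8.5],[0,0,-42,32.2,-12.25,0,8.5],[0,0,-48,36.8,-14,0,8.5],[0,0,-54,41.4,-15.75,0,8.5],[0,0,-60,46,-17.5,0,8.5]]]'

```text
time_s: 2.8
tool_pos: [0.4691, -0.1027, 0.4354]
ee_rot: [[-0.289, 0.957, 0.001], [0.957, 0.289, -0.001], [-0.001, 0.001, -1.0]]
ft_force: [0.8, -1.2, -0.9]
finger_gap: 0.0851
finger_force: 0.0
```

```bash
python3 -c "
from h import *
s=bot.sense(); print(s['time_s'],s['tool_pos'],s['ee_rot'],s['joint_pos']); c=vision.calibration('wrist'); R=np.array(c['R']);t=np.array(c['t']); E=np.array(s['ee_rot']); print(E.T@R.T, E.T@(-R.T@t-s['tool_pos']), c['intrinsics'])"
```

```text
2.8 [ 0.46905184 -0.10273625  0.43535176] [[-2.88974628e-01  9.57336335e-01  8.98035738e-04]
 [ 9.57336347e-01  2.88975245e-01 -6.53271904e-04]
 [-8.84911027e-04  6.70943247e-04 -9.99999383e-01]] [ 30.60477526  16.67208141 -30.990191   109.55502454  10.25743504
  56.4203967   11.7782431 ]
[[-2.69739458e-04 -9.55017018e-01 -2.96550878e-01]
 [ 9.99999949e-01 -2.07150679e-04 -2.42477857e-04]
 [ 1.70139764e-04 -2.96550928e-01  9.55017025e-01]] [ 0.07620993 -0.00200669  0.03103183] [[340.23103819   0.         323.13159646]
 [  0.         340.23103819 239.62065673]
 [  0.           0.           1.        ]]
```

Emit:
move_arm --steps '[[[0,0,-4,4.53,1.03,0,8.5],[0,0,-8,9.06,2.07,0,8.5],[0,0,-12,13.6,3.1,0,8.5],[0,0,-16,18.1,4.14,0,8.5],[0,0,-20,22.6,5.17,0,8.5],[0,0,-24,27.2,6.2,0,8.5],[0,0,-28,31.7,7.24,1,8.5],[0,0,-32,36.2,8.28,5,8.5],[0,0,-36,40.8,9.3,9,8.5],[0,0,-40,45.3,10.35,13,8.5]]]'

```text
time_s: 3.8
tool_pos: [0.4402, 0.3349, 0.326]
ee_rot: [[-0.836, 0.549, 0.001], [0.549, 0.836, 0.0], [-0.001, 0.001, -1.0]]
ft_force: [0.7, -0.6, 1.5]
finger_gap: 0.0849
finger_force: 0.0
```

```bash
python3 -c "
from h import *
s=bot.sense(); print(s['time_s'],s['tool_pos'],s['ee_rot'],s['joint_pos'])"
```

```text
3.8 [0.4401695  0.33487132 0.3260234 ] [[-8.35889475e-01  5.48896908e-01  9.85004531e-04]
 [ 5.48897218e-01  8.35889850e-01  5.41253721e-05]
 [-7.93646041e-04  5.85909076e-04 -9.99999513e-01]] [-13.68177703  34.42070907 -41.85536321 105.34170266  28.93528677
  51.34806513 -12.47089715]
```

Emit:
move_arm --steps '[[[0,0,-6,0,0,0,8.5],[0,0,-12,0,0,0,8.5],[0,0,-18,0,0,0,8.5],[0,0,-24,0,0,0,8.5],[0,0,-30,0,0,0,8.5],[0,0,-36,0,0,0,8.5],[0,0,-42,0,0,0,8.5],[0,0,-48,0,0,0,8.5],[0,0,-54,0,0,0,8.5],[0,0,-60,0,0,0,8.5]]]'

```text
time_s: 4.8
tool_pos: [0.4406, 0.3333, 0.3272]
ee_rot: [[-0.893, -0.451, 0.001], [-0.451, 0.893, -0.0], [-0.0, -0.001, -1.0]]
ft_force: [-0.1, 0.1, -1.7]
finger_gap: 0.085
finger_force: 0.0
```

```bash
cat >> h.py <<'E'
np.set_printoptions(precision=4,suppress=True)
def look(name,query,z,save=None):
    s=bot.sense(); print(s['time_s'],np.array(s['tool_pos']),np.array(s['joint_pos']),'f',np.array(s['ft_force'])); E=np.array(s['ee_rot']); print("yaw",np.degrees(np.arctan2(E[1,0],E[0,0])))
    c=vision.calibration("wrist"); im,d=vision.camera("wrist"); 
    if save: cv2.imwrite(f"pics/{save}.png",im[:,:,::-1]); np.save(save+"_d.npy",d)
    for r in nets.mark_of("wrist",query)[:3]:
        p=world("wrist",r["centre"],d,c,z); print(query,round(r["conf"],2),r["centre"],p,"tool:",E.T@(p-s['tool_pos']))
    K,R,t=map(np.array,(c["intrinsics"],c["R"],c["t"])); v,u=np.mgrid[:480,:640]
    W=((np.stack([u,v,np.ones_like(u)],-1)*d[...,None])@np.linalg.inv(K).T-t)@R
    return s,c,im,d,W,E
E
python3 - <<'E'
from h import *
s,c,im,d,W,E=look("wrist","lid",0,"w1")
from scipy.optimize import least_squares
m=(d>0)&(W[...,2]>.015)&(W[...,2]<.026)&(np.hypot(W[...,0]-.437,W[...,1]-.361)<.05)
top=W[m]; print(m.sum(),np.median(top,0)); pts=m.astype(np.uint8); cs,_=cv2.findContours(pts,0,1); k=max(cs,key=cv2.contourArea); 
h=np.array([W[p[0][1],p[0][0]] for p in k])[:,:2]; (cc,r)=cv2.minEnclosingCircle(h.astype(np.float32)); print(cc,r)
f=least_squares(lambda q:np.hypot(*(h-q[:2]).T)-q[2],[.437,.361,.03],loss="soft_l1",f_scale=.001).x; print("fit",f,"z",np.median(top[:,2]), "tool",E.T@(np.r_[f[:2],.02]-s['tool_pos']))
E
```

```text
4.8 [0.4406 0.3333 0.3272] [ -4.8411  39.4396 -56.0834 104.9603  38.8913  57.1982  39.3913] f [-0.1487  0.0699 -1.7463]
yaw -153.21326304782812
lid 0.56 [347.2, 238.2] [0.442  0.3593 0.    ] tool: [-0.0129  0.0227  0.3272]
3986 [0.4393 0.3586 0.0197]
(0.44041529297828674, 0.35928988456726074) 0.03159787505865097
fit [0.4403 0.3593 0.0306] z 0.01971134040362641 tool [-0.0114  0.0235  0.3072]
```

View pics/w1.png

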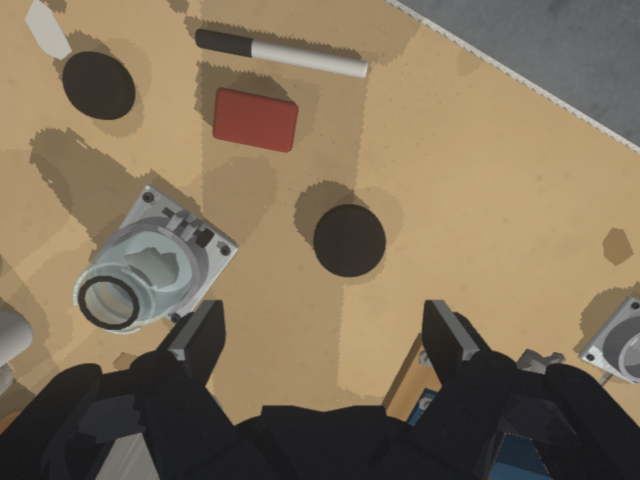

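The wrist picture shows the large lid at (350,240), with a fitted radius of 30.6 mm that confirms it is the 62 mm lid. The small lid is at (98,85), the wax block at (255,120) and the jar mouth at (108,303). I'll turn further to gain screwing range and centre over the lid.

Emit:
move_arm --steps '[[[0,0,-6,-0.3,0.6,0.7,8.5],[0,0,-12,-0.6,1.2,1.4,8.5],[0,0,-18,-0.9,1.8,2.1,8.5],[0,0,-24,-1.1,2.35,2.7,8.5],[0,0,-30,-1.1,2.35,2.7,8.5],[0,0,-36,-1.1,2.35,2.7,8.5],[0,0,-42,-1.1,2.35,2.7,8.5],[0,0,-50,-1.1,2.35,2.7,8.5],[0,0,-50,-1.1,2.35,2.7,8.5],[0,0,-50,-1.1,2.35,2.7,8.5]]]'

```text
time_s: 5.9
tool_pos: [0.4398, 0.3593, 0.2999]
ee_rot: [[-0.238, -0.971, -0.0], [-0.971, 0.238, -0.0], [0.0, 0.0, -1.0]]
ft_force: [0.1, -0.7, -0.1]
finger_gap: 0.0849
finger_force: 0.0
```

```bash
cat >> h.py <<'E'
from scipy.optimize import least_squares
def circ(W,d,E,s,zr,c0,rad,name):
    m=(d>0)&(W[...,2]>zr[0])&(W[...,2]<zr[1])&(np.hypot(W[...,0]-c0[0],W[...,1]-c0[1])<rad)
    cs,_=cv2.findContours(m.astype(np.uint8),0,1); k=max(cs,key=cv2.contourArea)
    h=np.array([W[p[0][1],p[0][0]] for p in k]); z=np.median(h[:,2])
    f=least_squares(lambda q:np.hypot(*(h[:,:2]-q[:2]).T)-q[2],[*c0,.03],loss="soft_l1",f_scale=.001).x
    print(name,len(h),"fit",f,"z",z,"tool",E.T@(np.r_[f[:2],z]-s['tool_pos'])); return f
E
python3 - <<'E'
from h import *
s,c,im,d,W,E=look("wrist","lid",0,"w2"); circ(W,d,E,s,(.015,.026),(.44,.359),.05,"lid")
E
```

```text
5.9 [0.4398 0.3593 0.2999] [ -3.6092  47.6836 -64.2743 103.5328  48.9735  61.9951  79.8345] f [ 0.0572 -0.6585 -0.1059]
yaw -103.78823860518118
lid 0.7 [318.9, 233.8] [0.4416 0.3609 0.    ] tool: [-0.0021 -0.0015  0.2999]
lid 234 fit [0.4405 0.359  0.0306] z 0.01897351796036751 tool [ 0.     -0.0008  0.2809]
```

Run:
```python
from h import *
c=vision.calibration("wrist"); s=bot.sense(); E=np.array(s["ee_rot"]); d=np.load("w2_d.npy")
K,R,t=map(np.array,(c["intrinsics"],c["R"],c["t"])); v,u=np.mgrid[:480,:640]
W=((np.stack([u,v,np.ones_like(u)],-1)*d[...,None])@np.linalg.inv(K).T-t)@R
T=(W-s["tool_pos"])@E; m=(d>0)&(T[...,2]<.2)
for sg in (1,-1):
    q=T[m&(T[...,1]*sg>0)]; print(len(q)); 
    for z0 in np.arange(.1,.2,.01):
        b=q[(q[:,2]>z0)&(q[:,2]<z0+.01)]
        if len(b): print(round(z0,2),len(b),b.min(0),b.max(0))
```

```text
31397
0.1 7038 [-0.0123  0.0048  0.1   ] [0.0182 0.0764 0.11  ]
0.11 1954 [-0.012   0.0402  0.11  ] [0.015 0.077 0.12 ]
0.12 951 [-0.005  0.044  0.12 ] [0.0131 0.0582 0.13  ]
0.13 1066 [-0.0111  0.044   0.13  ] [0.0125 0.0586 0.14  ]
0.14 858 [-0.0106  0.0442  0.14  ] [0.0125 0.0588 0.15  ]
0.15 538 [-0.0109  0.044   0.15  ] [0.0123 0.0572 0.16  ]
0.16 19 [-0.006   0.0446  0.1601] [0.0074 0.0451 0.1611]
30449
0.1 7021 [-0.0129 -0.0722  0.1   ] [ 0.0185 -0.001   0.11  ]
0.11 1956 [-0.0121 -0.0727  0.11  ] [ 0.0151 -0.0357  0.12  ]
0.12 940 [-0.0056 -0.054   0.12  ] [ 0.0132 -0.0396  0.13  ]
0.13 1067 [-0.0111 -0.0541  0.13  ] [ 0.0126 -0.0396  0.14  ]
0.14 866 [-0.0108 -0.0542  0.14  ] [ 0.0123 -0.0398  0.15  ]
0.15 537 [-0.0106 -0.0532  0.15  ] [ 0.0123 -0.0398  0.16  ]
0.16 15 [-0.0058 -0.0407  0.16  ] [ 0.0077 -0.0401  0.1612]
```

Emit:
move_arm --steps '[[[0,0,0,0,0,2,8.5],[0,0,0,0,0,4,8.5],[0,0,0,0,0,6,8.5],[0,0,0,0,0,8,8.5],[0,0,0,0,-0.04,9.5,8.5],[0,0,0,0,-0.08,10.5,8.5],[0,0,0,0,-0.08,11.2,8.5],[0,0,0,0,-0.08,11.7,8.5],[0,0,0,0,-0.08,12,8.5],[0,0,0,0,-0.08,12,8.5]]]'

```text
time_s: 7.0
tool_pos: [0.4404, 0.3592, 0.1799]
ee_rot: [[-0.232, -0.973, 0.0], [-0.973, 0.232, 0.0], [-0.0, -0.0, -1.0]]
ft_force: [0.4, -0.0, 0.4]
finger_gap: 0.0847
finger_force: 0.0
```

Emit:
move_arm --steps '[[[0,0,0,0,-0.1,0.3,8.5],[0,0,0,0,-0.2,0.6,8.5],[0,0,0,0,-0.2,0.9,8.5],[0,0,0,0,-0.2,1,8],[0,0,0,0,-0.2,1,7.4],[0,0,0,0,-0.2,1,6.8],[0,0,0,0,-0.2,1,6.4],[0,0,0,0,-0.2,1,6],[0,0,0,0,-0.2,1,5.8],[0,0,0,0,-0.2,1,5.8]]]' --squeeze 40

```text
time_s: 8.0
tool_pos: [0.4424, 0.3588, 0.1703]
ee_rot: [[-0.232, -0.973, 0.0], [-0.973, 0.232, 0.0], [-0.0, -0.0, -1.0]]
ft_force: [-1.4, -1.6, 5.9]
finger_gap: 0.0611
finger_force: 42.4
```

Emit:
move_arm --steps '[[[0,0,0,0,0,0,5.8],[0,0,0,0,0,0,5.8],[0,0,0,0,0,-0.4,5.8],[0,0,0,0,0,-1,5.8],[0,0,0,0,0,-2.5,5.8],[0,0,0,0,0,-5,5.8],[0,0,0,0,0,-9,5.8],[0,0,0,0,0,-13,5.8],[0,0,0,0,0,-17,5.8],[0,0,0,0,0,-20,5.8]]]'

```text
time_s: 9.0
tool_pos: [0.4418, 0.3588, 0.3735]
ee_rot: [[-0.231, -0.973, 0.001], [-0.973, 0.231, 0.001], [-0.002, -0.001, -1.0]]
ft_force: [0.9, 1.4, -0.7]
finger_gap: 0.061
finger_force: 43.8
```

Run:
```python
from h import *
s,c,im,d,W,E=look("wrist","lid",0.2,"w3"); T=(W-s["tool_pos"])@E
print(s["finger_gap"],s["finger_force"],s["torque"],E)
b=T[(d>0)&(abs(T[...,1]-.002)<.018)&(abs(T[...,0])<.018)&(T[...,2]<.2)&(T[...,2]>.125)]; print(len(b),b.mean(0),b.std(0))
A=np.c_[b[:,:2],np.ones(len(b))]; print("plane",np.linalg.lstsq(A,b[:,2],rcond=None)[0])
m=(d>0)&(T[...,2]>.135)&(T[...,2]<.165); q=T[m]
for sg in (1,-1):
    k=q[q[:,1]*sg>0]; 
    for z0 in np.arange(.14,.18,.005):
        w=k[(k[:,2]>z0)&(k[:,2]<z0+.005)]; 
        if len(w): print(sg,round(z0,3),len(w),w.min(0),w.max(0))
```

```text
9.0 [0.4418 0.3588 0.3735] [ -1.0868  42.8524 -68.4333  99.9703  43.0572  68.0047  84.6605] f [ 0.9172  1.4268 -0.6569]
yaw -103.38127563067061
lid 0.91 [322.5, 310.9] [0.4411 0.3623 0.2   ] tool: [-0.003   0.0017  0.1735]
0.06099613622710277 43.75203061848879 [ 0.0045 -0.0557 -0.0152] [[-0.2314 -0.9729  0.0015]
 [-0.9729  0.2314  0.0013]
 [-0.0016 -0.0011 -1.    ]]
7038 [0.0006 0.002  0.1506] [0.0104 0.0104 0.0006]
plane [-0.0006 -0.0009  0.1506]
1 0.14 401 [-0.0113  0.0323  0.14  ] [0.0122 0.0464 0.145 ]
1 0.145 1607 [-0.03   0.     0.145] [0.0306 0.0464 0.15  ]
1 0.15 8069 [-0.0316  0.      0.15  ] [0.0313 0.0462 0.155 ]
1 0.155 479 [0.0063 0.     0.155 ] [0.0315 0.0465 0.16  ]
1 0.16 350 [0.0068 0.0003 0.16  ] [0.0316 0.0455 0.165 ]
-1 0.14 401 [-0.0107 -0.0423  0.14  ] [ 0.0122 -0.028   0.145 ]
-1 0.145 1378 [-0.029 -0.042  0.145] [ 0.0309 -0.      0.15  ]
-1 0.15 6788 [-0.0309 -0.0418  0.15  ] [ 0.0313 -0.      0.155 ]
-1 0.155 437 [ 0.0069 -0.0422  0.155 ] [ 0.0313 -0.      0.16  ]
-1 0.16 314 [ 0.0071 -0.0401  0.16  ] [ 0.0316 -0.      0.165 ]
```

View pics/w3.png

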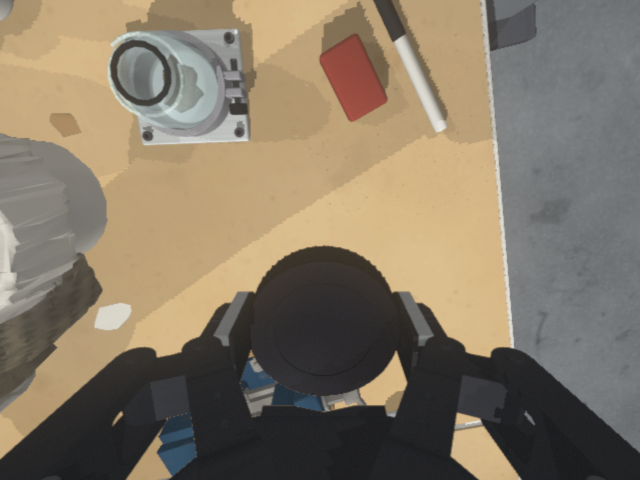

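The lid is held level between the fingers at (322,320). The jar mouth is at (140,72) and the wax block at (353,77). Next I'll measure the jar from here.

```bash
cat >> h.py <<'E'
def ring(im,d,W,E,s,c,c0,save=None):
    # black rubber ring: dark pixels, intersected with plane z=.092, fitted with a circle
    K,R,t=map(np.array,(c["intrinsics"],c["R"],c["t"])); v,u=np.mgrid[:480,:640]
    o=-R.T@t; D=np.stack([u,v,np.ones_like(u)],-1)@np.linalg.inv(K).T@R; P=o+D*((.092-o[2])/D[...,2])[...,None]
    rr=np.hypot(P[...,0]-c0[0],P[...,1]-c0[1]); T=(W-s['tool_pos'])@E
    m=(im.max(2)<60)&(rr<.034)&(T[...,2]>.19)
    q=P[m][:,:2]; f=np.r_[c0,.019]
    for _ in range(6):
        r=np.hypot(*(q-f[:2]).T); k=abs(r-f[2])<.008
        f=least_squares(lambda x:np.hypot(*(q[k]-x[:2]).T)-x[2],f,loss="soft_l1",f_scale=.001).x
    a=np.arctan2(*(q[k]-f[:2]).T[::-1]); print("ring",k.sum(),"fit",f,"coverage",np.histogram(a,8,(-np.pi,np.pi))[0],"tool",E.T@(np.r_[f[:2],.092]-s['tool_pos']),"depthz",np.median(W[m][:,2]))
    return f
E
python3 - <<'E'
from h import *
s,c,im,d,W,E=look("wrist","jar_mouth",.09); ring(im,d,W,E,s,c,(.538,.216))
E
```

```text
9.1 [0.4421 0.3594 0.3747] [ -1.089   42.7713 -68.4764  99.894   43.1108  67.9593  84.6223] f [ 0.5466 -0.0585 -0.9518]
yaw -103.41346247364262
ring 31 fit [0.535  0.2197 0.0211] coverage [18  0  0  0  0  0  0 13] tool [ 0.1156 -0.1218  0.2826] depthz 0.09162624605817717
```

Emit:
move_arm --steps '[[[0,0,0,0.8,-1.5,0,5.8],[0,0,0,1.6,-3,0,5.8],[0,0,0,2.4,-4.5,0,5.8],[0,0,0,3.2,-6,0,5.8],[0,0,0,4,-7.6,0,5.8],[0,0,0,4.9,-9.2,0,5.8],[0,0,0,5.7,-10.8,0,5.8],[0,0,0,6.5,-12.2,0,5.8],[0,0,0,6.5,-12.2,0,5.8],[0,0,0,6.5,-12.2,0,5.8]]]'

```text
time_s: 10.2
tool_pos: [0.5457, 0.2671, 0.3695]
ee_rot: [[-0.232, -0.973, -0.001], [-0.973, 0.232, 0.0], [0.0, 0.001, -1.0]]
ft_force: [0.0, 0.1, -0.8]
finger_gap: 0.0609
finger_force: 43.7
```

Run:
```python
from h import *
s,c,im,d,W,E=look("wrist","jar_mouth",.09,"w4"); ring(im,d,W,E,s,c,(.538,.218)); print(E)
m=(W[...,2]>.086)&(W[...,2]<.1)&(np.hypot(W[...,0]-.538,W[...,1]-.218)<.03); p=W[m]; print(m.sum(),p[:,2].mean(), (p.min(0)+p.max(0))/2, p.max(0)-p.min(0)); print(np.percentile(im[m].max(1),[5,25,50,75,95]))
cr=im[90:330,190:450]; cv2.imwrite("pics/w4c.png",cv2.resize(cr,None,fx=2.2,fy=2.2)[:,:,::-1])
```

```text
10.2 [0.5457 0.2671 0.3695] [  9.2113  46.1175 -67.2593  94.2659  44.6964  70.7844  98.8801] f [ 0.0137  0.1228 -0.8133]
yaw -103.4241951831467
ring 0 fit [0.538 0.218 0.019] coverage [0 0 0 0 0 0 0 0] tool [ 0.0495 -0.0042  0.2775] depthz nan
[[-0.2322 -0.9727 -0.0009]
 [-0.9727  0.2322  0.0001]
 [ 0.0002  0.0009 -1.    ]]
1559 0.09002421899664471 [0.5321 0.2175 0.09  ] [0.0479 0.0499 0.0079]
[ 64.  68. 105. 173. 205.]
  return _methods._mean(a, axis=axis, dtype=dtype,
  ret = ret.dtype.type(ret / rcount)
```

View pics/w4.png

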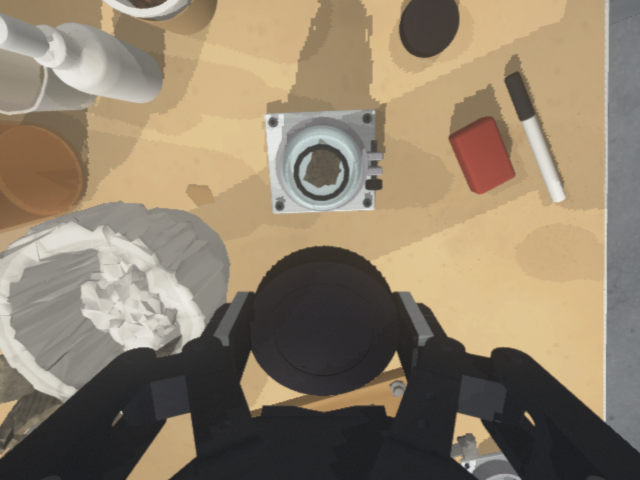

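The picture shows the jar mouth ring at (321,173), the lid in hand at (322,320), the small lid at (430,25), the wax block at (483,155) and the spray bottle at (110,70).

```bash
sed -i 's/m=(im.max(2)<60)&(rr<.034)/m=(im.max(2)<88)\&(im.max(2).astype(int)-im.min(2)<16)\&(rr<.03)/' h.py
python3 - <<'E'
from h import *
s,c,im,d,W,E=look("wrist","jar_mouth",.09); ring(im,d,W,E,s,c,(.533,.218))
E
```

```text
10.3 [0.5453 0.2677 0.3699] [  9.1658  46.0858 -67.2851  94.2732  44.6972  70.7822  98.8799] f [ 0.5792 -0.3147 -1.0315]
yaw -103.35580884865962
ring 707 fit [0.5334 0.2188 0.0181] coverage [ 97 110  94  80  79  83  80  84] tool [0.0504 0.0001 0.2779] depthz 0.09140909146095137
```

Emit:
move_arm --steps '[[[0,0,0,0,0,1,5.8],[0,0,0,0,-0.1,2,5.8],[0,0,0,0,-0.2,3,5.8],[0,0,0,0,-0.2,4,5.8],[0,0,0,0,-0.2,5,5.8],[0,0,0,0,-0.2,6,5.8],[0,0,0,0,-0.2,7,5.8],[0,0,0,0,-0.2,7,5.8],[0,0,0,0,-0.2,7,5.8],[0,0,0,0,-0.2,7,5.8]]]'

```text
time_s: 11.4
tool_pos: [0.548, 0.2668, 0.3004]
ee_rot: [[-0.232, -0.973, 0.001], [-0.973, 0.232, 0.0], [-0.0, -0.0, -1.0]]
ft_force: [0.3, -0.3, -1.3]
finger_gap: 0.0608
finger_force: 43.7
```

Run:
```python
from h import *
for i in range(3):
    s,c,im,d,W,E=look("wrist","jar_mouth",.09,"w5"); ring(im,d,W,E,s,c,(.533,.218))
    T=(W-s['tool_pos'])@E; m=((d>0)&(T[...,2]>.147)&(T[...,2]<.1535)&(np.hypot(T[...,0],T[...,1]-.002)<.0335)).astype(np.uint8)
    m=cv2.morphologyEx(m,cv2.MORPH_OPEN,np.ones((5,5)))>0; q=T[m]; h=cv2.convexHull(q[:,:2].astype(np.float32))[:,0]
    f=least_squares(lambda x:np.hypot(*(h-x[:2]).T)-x[2],[0,0.002,.031],loss="soft_l1",f_scale=.0005).x; print("lid tool",f,q[:,2].mean(), "camtool",E.T@(-np.array(c["R"]).T@c["t"]-s['tool_pos']))
```

```text
11.4 [0.548  0.2668 0.3004] [  7.5232  50.5539 -63.664   97.104   49.6667  65.2275  95.783 ] f [ 0.2937 -0.3358 -1.2702]
yaw -103.43198974708446
ring 1463 fit [0.5334 0.2188 0.018 ] coverage [193 219 186 172 169 176 172 176] tool [0.0502 0.0031 0.2083] depthz 0.09137995716944801
lid tool [-0.0003  0.0021  0.0312] 0.15065310516036926 camtool [0.076  0.0021 0.031 ]
11.5 [0.548  0.2667 0.3004] [  7.5244  50.5469 -63.6593  97.1108  49.6666  65.2255  95.7817] f [-0.503   0.8078 -0.5129]
yaw -103.43272259475351
ring 1451 fit [0.5334 0.2187 0.018 ] coverage [184 218 190 170 166 175 172 176] tool [0.0501 0.0031 0.2083] depthz 0.09137950637703354
lid tool [-0.0004  0.0022  0.0312] 0.15066631243471512 camtool [0.076  0.0021 0.031 ]
11.6 [0.5479 0.2667 0.3002] [  7.5235  50.5535 -63.6522  97.118   49.6692  65.2229  95.778 ] f [ 0.8161 -0.1829 -1.1265]
yaw -103.43405001471342
ring 1449 fit [0.5334 0.2187 0.018 ] coverage [187 215 188 171 170 172 171 175] tool [0.0501 0.0031 0.2082] depthz 0.0914321037239451
lid tool [-0.0004  0.0022  0.0312] 0.15066241303314934 camtool [0.076  0.0021 0.031 ]
```

Emit:
move_arm --steps '[[[0,0,0,1,0.05,0,5.8],[0,0,0,2.2,0.09,0,5.8],[0,0,0,3.4,0.09,0,5.8],[0,0,0,4.4,0.09,0.5,5.8],[0,0,0,5.05,0.09,1.2,5.8],[0,0,0,5.05,0.09,2,5.8],[0,0,0,5.05,0.09,2.6,5.8],[0,0,0,5.05,0.09,3.2,5.8],[0,0,0,5.05,0.09,3.5,5.8],[0,0,0,5.05,0.09,3.5,5.8]]]'

```text
time_s: 12.7
tool_pos: [0.5351, 0.2181, 0.2644]
ee_rot: [[-0.232, -0.973, -0.001], [-0.973, 0.232, 0.0], [0.0, 0.001, -1.0]]
ft_force: [0.2, 0.2, -1.6]
finger_gap: 0.0612
finger_force: 43.7
```

Run:
```python
from h import *
s,c,im,d,W,E=look("wrist","jar_mouth",.09,"w6"); print(s['torque'],E)
cv2.imwrite("pics/w6c.png",cv2.resize(im[180:440,190:450],None,fx=2,fy=2)[:,:,::-1])
im,d=vision.camera("scene"); cv2.imwrite("pics/s2.png",cv2.resize(im[170:270,290:420],None,fx=5,fy=5,interpolation=2)[:,:,::-1])
```

```text
12.7 [0.5351 0.2181 0.2644] [ 11.9925  51.1752 -62.4432 103.1355  52.5275  60.4404  95.5777] f [ 0.2352  0.2438 -1.5558]
yaw -103.39662150860151
[ 0.0058 -0.0167 -0.0059] [[-0.2317 -0.9728 -0.0007]
 [-0.9728  0.2317  0.0001]
 [ 0.0001  0.0007 -1.    ]]
```

Emit:
move_arm --steps '[[[0,0,0,0,0,0.1,5.8],[0,0,0,0,0,0.2,5.8],[0,0,0,0,0,0.3,5.8],[0,0,0,0,0,0.4,5.8],[0,0,0,0,0,0.5,5.8],[0,0,0,0,0,0.6,5.8],[0,0,0,0,0,0.7,5.8],[0,0,0,0,0,0.7,5.8],[0,0,0,0,0,0.7,5.8],[0,0,0,0,0,0.7,5.8]]]'

```text
time_s: 13.85
tool_pos: [0.5353, 0.2177, 0.258]
ee_rot: [[-0.232, -0.973, 0.0], [-0.973, 0.232, 0.0], [-0.0, -0.0, -1.0]]
ft_force: [0.4, -0.3, -0.6]
finger_gap: 0.0612
finger_force: 43.7
```

Emit:
move_arm --steps '[[[0,0,0,0,0,0.07,5.8],[0,0,0,0,0,0.14,5.8],[0,0,0,0,0,0.2,5.8],[0,0,0,0,0,0.25,5.8],[0,0,0,0,0,0.3,5.8],[0,0,0,0,0,0.35,5.8],[0,0,0,0,0,0.4,5.8],[0,0,0,0,0,0.4,5.8],[0,0,0,0,0,0.4,5.8],[0,0,0,0,0,0.4,5.8]]]'

```text
time_s: 14.85
tool_pos: [0.5353, 0.2177, 0.2539]
ee_rot: [[-0.232, -0.973, 0.0], [-0.973, 0.232, 0.0], [-0.0, -0.0, -1.0]]
ft_force: [-0.5, 0.0, -1.0]
finger_gap: 0.0609
finger_force: 43.7
```

Emit:
move_arm --steps '[[[0,0,0,0,0,0.03,5.8],[0,0,0,0,0,0.06,5.8],[0,0,0,0,0,0.09,5.8],[0,0,0,0,0,0.12,5.8],[0,0,0,0,0,0.15,5.8],[0,0,0,0,0,0.18,5.8],[0,0,0,0,0,0.2,5.8],[0,0,0,0,0,0.2,5.8],[0,0,0,0,0,0.2,5.8],[0,0,0,0,0,0.2,5.8]]]'

```text
time_s: 15.85
tool_pos: [0.5353, 0.2177, 0.2519]
ee_rot: [[-0.232, -0.973, 0.0], [-0.973, 0.232, 0.0], [-0.0, -0.0, -1.0]]
ft_force: [-0.4, 0.1, -1.0]
finger_gap: 0.0608
finger_force: 43.7
```

Emit:
move_arm --steps '[[[0,0,0,0,0,0.03,5.8],[0,0,0,0,0,0.06,5.8],[0,0,0,0,0,0.09,5.8],[0,0,0,0,0,0.12,5.8],[0,0,0,0,0,0.15,5.8],[0,0,0,0,0,0.15,5.8],[0,0,0,0,0,0.15,5.8],[0,0,0,0,0,0.15,5.8],[0,0,0,0,0,0.15,5.8],[0,0,0,0,0,0.15,5.8]]]'

```text
time_s: 16.85
tool_pos: [0.5353, 0.2178, 0.2508]
ee_rot: [[-0.232, -0.973, 0.0], [-0.973, 0.232, 0.0], [-0.0, -0.0, -1.0]]
ft_force: [-1.3, -1.6, 7.3]
finger_gap: 0.0613
finger_force: 44.7
```

Emit:
move_arm --steps '[[[0,0,3,0,0,0.016,5.8],[0,0,6,0,0,0.032,5.8],[0,0,9,0,0,0.048,5.8],[0,0,12,0,0,0.064,5.8],[0,0,15,0,0,0.08,5.8],[0,0,18,0,0,0.096,5.8],[0,0,21,0,0,0.112,5.8],[0,0,24,0,0,0.128,5.8],[0,0,24,0,0,0.128,5.8],[0,0,24,0,0,0.128,5.8]]]'

```text
time_s: 17.85
tool_pos: [0.5355, 0.218, 0.2497]
ee_rot: [[-0.608, -0.794, 0.001], [-0.794, 0.608, 0.001], [-0.001, -0.001, -1.0]]
ft_force: [0.1, 0.9, 7.5]
finger_gap: 0.0612
finger_force: 44.5
```

```bash
cat > st.py <<'E'
from h import *
s=bot.sense(); E=np.array(s['ee_rot']); print(s['time_s'],"z",np.array(s['tool_pos']),"edge below rim mm",1000*(.09-(s['tool_pos'][2]-.1706)),"yaw",np.degrees(np.arctan2(E[1,0],E[0,0])),"tau",np.array(s['torque']),"f",np.array(s['ft_force']),"q",np.array(s['joint_pos']))
E
python3 st.py
```

```text
17.85 z [0.5355 0.218  0.2497] edge below rim mm 10.942743174887386 yaw -127.43986735570272 tau [-0.0206 -0.0838 -0.0984] f [0.0833 0.8934 7.5312] q [  9.3325  49.8875 -57.16   103.6105  50.6145  56.2556  72.9209]
```

Emit:
move_arm --steps '[[[0,0,3,0,0,0.016,5.8],[0,0,6,0,0,0.032,5.8],[0,0,9,0,0,0.048,5.8],[0,0,12,0,0,0.064,5.8],[0,0,15,0,0,0.08,5.8],[0,0,18,0,0,0.096,5.8],[0,0,18,0,0,0.096,5.8],[0,0,18,0,0,0.096,5.8],[0,0,18,0,0,0.096,5.8],[0,0,18,0,0,0.096,5.8]]]'

```text
time_s: 18.85
tool_pos: [0.5355, 0.218, 0.2486]
ee_rot: [[-0.823, -0.567, 0.001], [-0.567, 0.823, 0.001], [-0.001, 0.0, -1.0]]
ft_force: [-0.6, 0.8, 6.0]
finger_gap: 0.0604
finger_force: 44.4
```

```bash
python3 st.py
```

```text
18.85 z [0.5355 0.218  0.2486] edge below rim mm 11.995587974567401 yaw -145.42695381535722 tau [ 0.0845  0.0337 -0.0661] f [-0.6251  0.7705  5.9558] q [  7.4549  48.2729 -53.6468 103.7293  48.0187  53.9509  56.766 ]
```

Emit:
move_arm --steps '[[[0,0,3,0,0,0.016,5.8],[0,0,6,0,0,0.032,5.8],[0,0,9,0,0,0.048,5.8],[0,0,12,0,0,0.064,5.8],[0,0,15,0,0,0.08,5.8],[0,0,18,0,0,0.096,5.8],[0,0,18,0,0,0.096,5.8],[0,0,18,0,0,0.096,5.8],[0,0,18,0,0,0.096,5.8],[0,0,18,0,0,0.096,5.8]]]'

```text
time_s: 19.85
tool_pos: [0.5355, 0.218, 0.2476]
ee_rot: [[-0.958, -0.285, 0.001], [-0.285, 0.958, 0.001], [-0.001, 0.0, -1.0]]
ft_force: [0.0, 0.5, 6.6]
finger_gap: 0.0609
finger_force: 44.3
```

```bash
python3 st.py
```

```text
19.85 z [0.5355 0.218  0.2476] edge below rim mm 12.9698264217038 yaw -163.42733618713575 tau [-0.0062 -0.0413 -0.0437] f [0.0414 0.4763 6.6039] q [  5.3715  46.7191 -49.9324 103.8528  45.2282  51.6965  40.8045]
```

Emit:
move_arm --steps '[[[0,0,3,0,0,0.016,5.8],[0,0,6,0,0,0.032,5.8],[0,0,9,0,0,0.048,5.8],[0,0,12,0,0,0.064,5.8],[0,0,15,0,0,0.08,5.8],[0,0,15,0,0,0.08,5.8],[0,0,15,0,0,0.08,5.8],[0,0,15,0,0,0.08,5.8],[0,0,15,0,0,0.08,5.8],[0,0,15,0,0,0.08,5.8]]]'

```text
time_s: 20.85
tool_pos: [0.5353, 0.2178, 0.2464]
ee_rot: [[-1.0, -0.028, 0.0], [-0.028, 1.0, 0.0], [-0.0, 0.0, -1.0]]
ft_force: [-0.0, 1.2, 2.1]
finger_gap: 0.0611
finger_force: 44.1
```

```bash
python3 st.py
```

```text
20.85 z [0.5353 0.2178 0.2464] edge below rim mm 14.153159917719371 yaw -178.40357484627125 tau [0.1733 0.0749 0.0116] f [-0.0419  1.1908  2.1456] q [  3.4884  45.5217 -46.6911 103.9898  42.7496  49.8769  27.6844]
```

Emit:
move_arm --steps '[[[0,0,1,0,0,0.01,5.8],[0,0,2,0,0,0.02,5.8],[0,0,3,0,0,0.03,5.8],[0,0,4,0,0,0.04,5.8],[0,0,5,0,0,0.04,5.8],[0,0,6,0,0,0.04,5.8],[0,0,6,0,0,0.04,5.8],[0,0,6,0,0,0.04,5.8],[0,0,6,0,0,0.04,5.8],[0,0,6,0,0,0.04,5.8]]]'

```text
time_s: 21.85
tool_pos: [0.5354, 0.2179, 0.2463]
ee_rot: [[-0.997, 0.078, 0.001], [0.078, 0.997, 0.0], [-0.0, 0.0, -1.0]]
ft_force: [0.1, 0.5, 6.7]
finger_gap: 0.0611
finger_force: 44.5
```

```bash
python3 st.py
```

```text
21.85 z [0.5354 0.2179 0.2463] edge below rim mm 14.28344682693336 yaw 175.52679458580627 tau [0.1229 0.1616 0.0996] f [0.0823 0.5192 6.7443] q [  2.6669  45.0293 -45.345  104.0267  41.7073  49.1471  22.3982]
```

Emit:
move_arm --steps '[[[0,0,2,0,0,0,5.8],[0,0,4,0,0,0,5.8],[0,0,6,0,0,0,5.8],[0,0,8,0,0,0,5.8],[0,0,8,0,0,0,5.8],[0,0,8,0,0,0,5.8],[0,0,8,0,0,0,5.8],[0,0,8,0,0,0,5.8],[0,0,8,0,0,0,5.8],[0,0,8,0,0,0,5.8]]]'

```text
time_s: 22.85
tool_pos: [0.5353, 0.218, 0.2463]
ee_rot: [[-0.976, 0.216, 0.0], [0.216, 0.976, 0.0], [-0.0, 0.0, -1.0]]
ft_force: [-0.8, 0.1, 6.0]
finger_gap: 0.0609
finger_force: 44.5
```

```bash
python3 st.py
```

```text
22.85 z [0.5353 0.218  0.2463] edge below rim mm 14.294592475835143 yaw 167.53024224307262 tau [0.2302 0.1801 0.0159] f [-0.7505  0.1046  6.0275] q [  1.5846  44.3916 -43.5723 104.0822  40.2572  48.2488  15.5082]
```

Emit:
move_arm --steps '[[[0,0,2,0,0,0,5.8],[0,0,4,0,0,0,5.8],[0,0,6,0,0,0,5.8],[0,0,8,0,0,0,5.8],[0,0,8,0,0,0,5.8],[0,0,8,0,0,0,5.8],[0,0,8,0,0,0,5.8],[0,0,8,0,0,0,5.8],[0,0,8,0,0,0,5.8],[0,0,8,0,0,0,5.8]]]'

```text
time_s: 23.85
tool_pos: [0.5353, 0.218, 0.2463]
ee_rot: [[-0.937, 0.35, 0.001], [0.35, 0.937, 0.001], [-0.0, 0.001, -1.0]]
ft_force: [-1.0, 1.2, 6.5]
finger_gap: 0.0611
finger_force: 44.4
```

```bash
python3 st.py
```

```text
23.85 z [0.5353 0.218  0.2463] edge below rim mm 14.264722308425043 yaw 159.53116297807657 tau [0.3069 0.1843 0.0129] f [-1.      1.2103  6.5218] q [  0.4699  43.7739 -41.7683 104.1396  38.7663  47.3696   8.6638]
```

Emit:
move_arm --steps '[[[0,0,2,0,0,0,5.8],[0,0,4,0,0,0,5.8],[0,0,6,0,0,0,5.8],[0,0,7,0,0,0,5.8],[0,0,7,0,0,0,5.8],[0,0,7,0,0,0,5.8],[0,0,7,0,0,0,5.8],[0,0,7,0,0,0,5.8],[0,0,7,0,0,0,5.8],[0,0,7,0,0,0,5.8]]]'

```text
time_s: 24.85
tool_pos: [0.5353, 0.218, 0.2463]
ee_rot: [[-0.887, 0.461, 0.0], [0.461, 0.887, 0.001], [-0.0, 0.001, -1.0]]
ft_force: [-0.7, 1.8, 6.5]
finger_gap: 0.0608
finger_force: 44.5
```

```bash
python3 st.py
```

```text
24.85 z [0.5353 0.218  0.2463] edge below rim mm 14.304097913822645 yaw 152.5372931430045 tau [0.3463 0.2574 0.01  ] f [-0.6945  1.762   6.5408] q [ -0.5375  43.2583 -40.1631 104.1967  37.43    46.6225   2.7115]
```

Emit:
move_arm --steps '[[[0,0,2,0,0,0,5.8],[0,0,4,0,0,0,5.8],[0,0,6,0,0,0,5.8],[0,0,7,0,0,0,5.8],[0,0,7,0,0,0,5.8],[0,0,7,0,0,0,5.8],[0,0,7,0,0,0,5.8],[0,0,7,0,0,0,5.8],[0,0,7,0,0,0,5.8],[0,0,7,0,0,0,5.8]]]'

```text
time_s: 25.85
tool_pos: [0.5353, 0.2181, 0.2463]
ee_rot: [[-0.825, 0.566, 0.0], [0.566, 0.825, 0.001], [0.0, 0.001, -1.0]]
ft_force: [-1.5, 1.8, 6.2]
finger_gap: 0.0611
finger_force: 44.4
```

```bash
python3 st.py
```

```text
25.85 z [0.5353 0.2181 0.2463] edge below rim mm 14.291455867048274 yaw 145.54031155155667 tau [0.4025 0.2696 0.0295] f [-1.497   1.813   6.2241] q [ -1.5745  42.7612 -38.5371 104.2481  36.06    45.8913  -3.2092]
```

Emit:
move_arm --steps '[[[0,0,2,0,0,0,5.8],[0,0,4,0,0,0,5.8],[0,0,6,0,0,0,5.8],[0,0,7,0,0,0,5.8],[0,0,7,0,0,0,5.8],[0,0,7,0,0,0,5.8],[0,0,7,0,0,0,5.8],[0,0,7,0,0,0,5.8],[0,0,7,0,0,0,5.8],[0,0,7,0,0,0,5.8]]]'

```text
time_s: 26.85
tool_pos: [0.5353, 0.2182, 0.2463]
ee_rot: [[-0.749, 0.662, 0.0], [0.662, 0.749, 0.001], [0.0, 0.001, -1.0]]
ft_force: [-1.9, 2.5, 5.7]
finger_gap: 0.061
finger_force: 44.4
```

```bash
python3 st.py
```

```text
26.85 z [0.5353 0.2182 0.2463] edge below rim mm 14.314334551078556 yaw 138.543886482957 tau [0.4524 0.3211 0.0659] f [-1.9216  2.5465  5.6601] q [ -2.6365  42.2856 -36.8842 104.3047  34.6642  45.1802  -9.0958]
```

Emit:
move_arm --steps '[[[0,0,2,0,0,0,5.8],[0,0,4,0,0,0,5.8],[0,0,6,0,0,0,5.8],[0,0,6,0,0,0,5.8],[0,0,6,0,0,0,5.8],[0,0,6,0,0,0,5.8],[0,0,6,0,0,0,5.8],[0,0,6,0,0,0,5.8],[0,0,6,0,0,0,5.8],[0,0,6,0,0,0,5.8]]]'

```text
time_s: 27.85
tool_pos: [0.5353, 0.2181, 0.2462]
ee_rot: [[-0.677, 0.736, 0.0], [0.736, 0.677, 0.001], [0.0, 0.001, -1.0]]
ft_force: [-1.5, 5.4, 6.1]
finger_gap: 0.061
finger_force: 44.4
```

```bash
python3 st.py; python3 st.py|head -1 | cut -c1-10
```

```text
27.85 z [0.5353 0.2181 0.2462] edge below rim mm 14.409903051275124 yaw 132.62693827835992 tau [0.9189 0.2519 0.0617] f [-1.4749  5.3591  6.1494] q [ -3.548   41.9094 -35.4699 104.351   33.4578  44.596  -14.039 ]
27.85 z [0
```

Emit:
move_arm --steps '[[[0,0,1,0.01,0.01,0,5.8],[0,0,2,0.015,0.013,0,5.8],[0,0,3,0.015,0.013,0,5.8],[0,0,4,0.015,0.013,0,5.8],[0,0,5,0.015,0.013,0,5.8],[0,0,5,0.015,0.013,0,5.8],[0,0,5,0.015,0.013,0,5.8],[0,0,5,0.015,0.013,0,5.8],[0,0,5,0.015,0.013,0,5.8],[0,0,5,0.015,0.013,0,5.8]]]'

```text
time_s: 28.85
tool_pos: [0.5352, 0.2182, 0.2461]
ee_rot: [[-0.611, 0.792, 0.0], [0.792, 0.611, 0.0], [0.0, 0.0, -1.0]]
ft_force: [-1.6, 3.6, 5.4]
finger_gap: 0.0608
finger_force: 44.5
```

```bash
python3 st.py
```

```text
28.85 z [0.5352 0.2182 0.2461] edge below rim mm 14.477853007589358 yaw 127.62839291696102 tau [0.6622 0.3801 0.1592] f [-1.5896  3.6308  5.379 ] q [ -4.3522  41.5993 -34.2547 104.3932  32.4249  44.1371 -18.2132]
```

Emit:
move_arm --steps '[[[0,0,1,0.01,0,0,5.8],[0,0,2,0.01,0,0,5.8],[0,0,3,0.01,0,0,5.8],[0,0,4,0.01,0,0,5.8],[0,0,4,0.01,0,0,5.8],[0,0,4,0.01,0,0,5.8],[0,0,4,0.01,0,0,5.8],[0,0,4,0.01,0,0,5.8],[0,0,4,0.01,0,0,5.8],[0,0,4,0.01,0,0,5.8]]]'

```text
time_s: 29.85
tool_pos: [0.5351, 0.2182, 0.246]
ee_rot: [[-0.554, 0.833, -0.0], [0.833, 0.554, 0.0], [0.0, 0.0, -1.0]]
ft_force: [-0.9, 3.1, 5.4]
finger_gap: 0.0611
finger_force: 44.4
```

```bash
python3 st.py
```

```text
29.85 z [0.5351 0.2182 0.246 ] edge below rim mm 14.554226524107372 yaw 123.6350863545257 tau [0.7589 0.4745 0.1796] f [-0.948   3.1025  5.3919] q [ -4.9987  41.3603 -33.2828 104.4347  31.5882  43.7635 -21.5379]
```

Emit:
move_arm --steps '[[[0,0,1,0,0,0,5.8],[0,0,2,0,0,0,5.8],[0,0,3,0,0,0,5.8],[0,0,4,0,0,0,5.8],[0,0,4,0,0,0,5.8],[0,0,4,0,0,0,5.8],[0,0,4,0,0,0,5.8],[0,0,4,0,0,0,5.8],[0,0,4,0,0,0,5.8],[0,0,4,0,0,0,5.8]]]'

```text
time_s: 30.85
tool_pos: [0.5352, 0.2182, 0.2461]
ee_rot: [[-0.494, 0.869, -0.0], [0.869, 0.494, 0.0], [0.0, 0.0, -1.0]]
ft_force: [-0.7, 4.1, 5.9]
finger_gap: 0.061
finger_force: 44.4
```

```bash
python3 st.py
cat > sq.py <<'E'
from h import *
print([round(bot.sense()['torque'][2],3) for _ in range(1)])
E
```

```text
30.85 z [0.5352 0.2182 0.2461] edge below rim mm 14.547540106804979 yaw 119.62567956804074 tau [1.0146 0.5042 0.2641] f [-0.7444  4.0995  5.9014] q [ -5.645   41.1245 -32.3008 104.4651  30.7366  43.3893 -24.8491]
```

Emit:
move_arm --steps '[[[0,0,1,0,0,0,5.8],[0,0,2,0,0,0,5.8],[0,0,3,0,0,0,5.8],[0,0,4,0,0,0,5.8],[0,0,4,0,0,0,5.8],[0,0,4,0,0,0,5.8],[0,0,4,0,0,0,5.8],[0,0,4,0,0,0,5.8],[0,0,4,0,0,0,5.8],[0,0,4,0,0,0,5.8]]]'

```text
time_s: 31.85
tool_pos: [0.5352, 0.2182, 0.246]
ee_rot: [[-0.433, 0.902, 0.0], [0.902, 0.433, 0.0], [0.0, 0.0, -1.0]]
ft_force: [-0.6, 5.8, 3.6]
finger_gap: 0.0611
finger_force: 44.3
```

```bash
python3 st.py
```

```text
31.85 z [0.5352 0.2182 0.246 ] edge below rim mm 14.600025677879048 yaw 115.63524972089974 tau [1.0735 0.3246 0.3302] f [-0.5535  5.7984  3.57  ] q [ -6.3007  40.9016 -31.3141 104.4984  29.8842  43.0233 -28.1411]
```

Emit:
move_arm --steps '[[[0,0,1,0,0,0,5.8],[0,0,2,0,0,0,5.8],[0,0,2,0,0,0,5.8],[0,0,2,0,0,0,5.8],[0,0,2,0,0,0,5.8],[0,0,2,0,0,0,5.8],[0,0,2,0,0,0,5.8],[0,0,2,0,0,0,5.8],[0,0,2,0,0,0,5.8],[0,0,2,0,0,0,5.8]]]'

```text
time_s: 32.85
tool_pos: [0.5352, 0.2182, 0.2459]
ee_rot: [[-0.401, 0.916, 0.0], [0.916, 0.401, 0.0], [0.0, 0.0, -1.0]]
ft_force: [-0.7, 5.9, 2.2]
finger_gap: 0.0612
finger_force: 44.2
```

```bash
python3 st.py
```

```text
32.85 z [0.5352 0.2182 0.2459] edge below rim mm 14.65605822142102 yaw 113.63545155568575 tau [1.0585 0.2497 0.3501] f [-0.7204  5.8513  2.1651] q [ -6.6307  40.7957 -30.8177 104.5156  29.4537  42.8424 -29.786 ]
```

Emit:
move_arm --steps '[[[0,0,0,0,0,0,6.2],[0,0,0,0,0,0,6.8],[0,0,0,0,0,0,7.6],[0,0,0,0,0,0,8.5],[0,0,0,0,0,0,8.5],[0,0,0,0,0,0,8.5],[0,0,0,0,0,0,8.5],[0,0,0,0,0,0,8.5],[0,0,0,0,0,0,8.5],[0,0,0,0,0,0,8.5]]]'

```text
time_s: 33.85
tool_pos: [0.5352, 0.218, 0.246]
ee_rot: [[-0.4, 0.917, 0.0], [0.917, 0.4, 0.0], [-0.0, 0.0, -1.0]]
ft_force: [0.8, -0.9, -0.4]
finger_gap: 0.0847
finger_force: 0.0
```

Emit:
move_arm --steps '[[[0,0,0,0,0,-0.5,8.5],[0,0,0,0,0,-1.5,8.5],[0,0,0,0,0,-3,8.5],[0,0,0,0,0,-5,8.5],[0,0,0,0,0,-7,8.5],[0,0,0,0,0,-9,8.5],[0,0,0,0,0,-11,8.5],[0,0,0,0,0,-12,8.5],[0,0,0,0,0,-12,8.5],[0,0,0,0,0,-12,8.5]]]'

```text
time_s: 34.85
tool_pos: [0.5351, 0.2178, 0.3658]
ee_rot: [[-0.4, 0.917, -0.0], [0.917, 0.4, -0.0], [-0.0, -0.0, -1.0]]
ft_force: [0.3, 0.4, -1.4]
finger_gap: 0.085
finger_force: 0.0
```

Run:
```python
from h import *
for i in range(2):
    s,c,im,d,W,E=look("wrist","lid",.075,"w7"); f=circ(W,d,E,s,(.088,.102),(.535,.218),.045,"lidtop")
    m=(d>0)&(abs(W[...,2]-.095)<.007)&(np.hypot(W[...,0]-f[0],W[...,1]-f[1])<.027); b=W[m]; A=np.c_[b[:,:2]-f[:2],np.ones(len(b))]; print("tilt,z",np.linalg.lstsq(A,b[:,2],rcond=None)[0], "jar est .5334,.2188")
```

```text
34.85 [0.5351 0.2178 0.3658] [ -2.8379  31.8195 -35.9041  99.922   22.0532  55.4668 -23.8097] f [ 0.2951  0.4347 -1.3543]
yaw 113.5652692389966
lid 0.56 [324.9, 236.4] [0.5351 0.2161 0.075 ] tool: [-0.0015 -0.0006  0.2908]
lidtop 239 fit [0.5336 0.218  0.0307] z 0.09456819350106024 tool [ 0.0008 -0.0013  0.2712]
tilt,z [-0.0038 -0.0013  0.0955] jar est .5334,.2188
34.95 [0.535  0.2179 0.3652] [ -2.8535  31.8714 -35.8927  99.9322  22.0527  55.4661 -23.8095] f [-0.5941 -0.12    0.7745]
yaw 113.57425291876916
lid 0.96 [322.1, 233.8] [0.5318 0.2174 0.075 ] tool: [ 0.0008 -0.0028  0.2902]
lidtop 244 fit [0.5336 0.218  0.0307] z 0.09463967365518891 tool [ 0.0007 -0.001   0.2706]
tilt,z [-0.0027 -0.0031  0.0955] jar est .5334,.2188
```

View pics/w7.png

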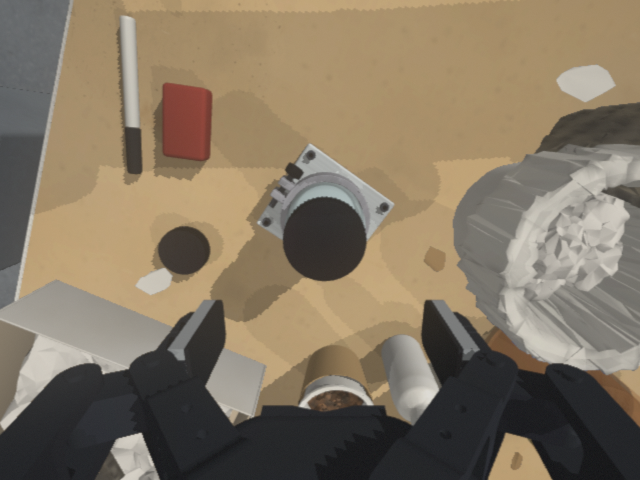

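The lid sits at (325,237), level (tilt about 0.004 rad) and centred on the jar, with its top at z ≈ 0.0955. The gripper is clear, and the small lid, wax block, spray bottle and grit tub look untouched.

```bash
python3 -c "
from station import bot
print(bot.finish_job())"
```

```text
the job is handed in; nothing more can be done
None
```

I screwed the large lid onto the clamped jar to snug (last torque reading about 0.35 N m), let go, found it level and centred in the wrist camera, and handed the job in at about 35 s; no verdict came back.

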